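# Hold the compressor's start key at the third click

## Robot

A 6-joint arm with a two-finger parallel gripper is mounted at the origin on the work surface. World frame = base frame: x ahead of the robot, y to its left, z up, the work surface at z = 0. Lengths are in m, angles in degrees, forces in N, time in s.
With the tool pointing down it reaches from about 0.375 to 0.9 m from the base axis. Payload 3.1 kg.
Tool frame: the origin (TCP) lies midway between the tips of the shut fingers; the grasp point (between the pads) lies 19 mm behind it (bot.hold_point_z is the distance from the TCP to the grasp point, in m); z points along the fingers, y is the line along which they close (so a half turn about z gives the same grasp; the last joint's range is limited). The gripper opens to 87 mm and grips with 3 to 60 N. Pads are 19 mm wide; open, the fingers measure 117 mm over their backs; the gripper's body (75 mm by 190 mm) begins 51 mm behind the grasp point.
Start: joints at [-76.347, 30.224, 82.088, -0, 67.689, -10.227], TCP at [0.253, -0.571, 0.189] pointing down, gripper open.
Joint ranges: [-176.69, 176.69], [-43.24, 126.21], [12.49, 139.97], [-82, 262], [0, 151.66], [-163.58, 163.58]. Speed limits (degrees/s): [159.86, 159.86, 180, 180, 180, 180].

## Interface

Orientations are given as a 3x3 rotation matrix whose columns are the frame's x, y, z axes.
In Python, from rig import read_state, optics, order, bot gives the robot as it stands.
- The arm moves only by the tool drive_tool, never from a script. Its argument "steps" is a list of rows, each a list of 7 numbers: the finger opening in mm, from 0 to 87, then the shift along the tool's x, y, z normalised to -1 to 1, where 1 is 0.12 m, then the turn, a rotation vector about the tool's x, y, z normalised to -1 to 1, where 1 is 1.5 rad. In form: [[jaw, tx, ty, tz, ax, ay, az], ...]. A call has 1 to 8 rows; each row is the pose to reach, as a shift and turn from the pose commanded when the call began, along the tool's axes at that moment; what a row does not reach only later rows make up. A row lasts 1/10 s, in which the tool goes at most 50 mm and 8.59 degrees, less where a joint would pass 70% of its speed; a pose out of reach is approached as far as the arm can. A call with a number of a shift or a turn outside -1 to 1 is refused whole. A call with a gripper value outside its range is refused whole. The fingers move at their own pace and stop on an object; the grip force is fixed at half the most. Time passes only in rows, so rows that repeat a pose let the fingers close. It gives the time, the measured TCP pose, the force, the opening and the grip force at its end, in the units of the state.
- read_state(): the state, without advancing time (a new reading comes with each control period).
- optics.capture(name): name is "scene" or "top"; returns a dict with "color" (384x512x3 uint8, blue, green, red), "range_z" (384x512 float32, m along the optical axis (not along the pixel's ray), 0 where there is no reading), "fx", "fy", "cx", "cy" (pixels), "rvec" (rotation vector, rad) and "tvec" (3), from world to camera coordinates, as OpenCV has them. Camera axes: x right, y down, z forward; pixel columns grow to the right and rows downward; lengths in m; the calibration is good to about 2 mm. A picture is of the moment at which its call begins.
- order.hand_in(): hands the job in; it is judged then, once.
The state is a dict: "time_s": time; "joint_positions": joint angles; "qvel": joint speeds; "tau": joint torques, N m; "position": TCP position; "tcp_rot": TCP orientation; "force": force on the tool from outside, world axes, zero at the start; "moment": the same for the moment, N m; "opening": opening from 0.0 (shut) to 1.0 (fully open); "grasp_force": force on a finger pad.
Only numpy, scipy, OpenCV 4.12 (cv2) and the standard library are available. Lean on these libraries where they do the work, as an engineer would, in place of code of your own. Each camera call takes 0.05 s, during which the arm holds its last target. There are 200 camera calls.

## Task

Take the key out of its wooden block, turn it so its pointed end faces the upright index post on the compressor's control box, and push its blade all the way down into the slot of the switch. Then turn the key clockwise (seen from above) past the first two clicks to the third, which is start, and finish still gripping the key and holding it there, because the switch springs back as soon as it is let go. Leave the screwdriver, the square and the tape measure where they lie.

Things in the scene. Friction and masses are not known exactly. Their poses are not given: they have to be found in the camera images.
- key: Loose steel key, 120 g (sizes here and below in mm), upright with its blade in the wooden block's round hole and its collar (round, 40 diameter, 4 thick) resting on the block's top. Origin: on its axis at the collar's underside; z up, x towards the handle's pointed end. Above the collar a shank of 12 diameter rises to z = 18, and carries the black bar handle.
- key_grip (a point): Middle of the key's bar handle, on the key's axis, 30 above the collar's underside; axes as the key's. The bar is 24 high, 12 thick in y, straight from x = -14 to +24, with a round tail (20 diameter, centred at x = -24). Grip it here across the 12 mm.
- key_tip (a point): Foot of the key's blade, on the key's axis, 22 below the collar; axes as the key's. The flat blade is 20 long (x from -6 to +14, offset to the pointed side) and 8 thick in y; its last 5 mm are narrower: 16 long (x -4 to +12), 5 thick.
- key_point (a point): The pointed tip of the key's handle: 30 ahead of the key's axis and 30 above the underside of its collar.
- key_block: Fixed wooden parking block 75 x 75 x 45 high, with an upright round hole 33 diameter, 35 deep in its middle. Origin: centre of its underside, z up.
- control_box: Fixed grey control box, 160 (x) x 140 (y) x 50 high. Origin: centre of its underside, z up. On the middle of its top a square steel boss, 42 x 42 x 28 high (top 78 above the bench), turns about the vertical: the switch. Around it: an upright index post and three groups of 1, 2 and 3 low ribs (2 high) at the clicks, 0.4 rad apart clockwise from the post.
- slot (a point): On the boss's turning axis at its top face; turns with it. z up, x towards the slot's long end, which at rest faces the index post. Slot: x from -7.25 to +15.25, 10.5 wide, 25 deep, mouth chamfered 3 mm; the key fits one way round only. Fully home, the collar lies on the boss: key origin at this point, key x along this x.
- index_mark (a point): Top centre of the fixed index post, 47 from the boss's axis, 76 above the bench (26 above the box's top). The slot's long end faces it at rest.
- rotor (a joint): Turn of the boss in rad, clockwise from above, 0 at rest. Clicks at 0.4, 0.8, 1.2; hard stop at 1.28. A spring drives it back to 0 from everywhere: 0.06 Nm at 0, 0.18 Nm at 1.2, the clicks add or take up to 0.06 Nm between them. The key has some play in the slot: it must turn about 0.15 rad more than the boss.
- screwdriver: Bystander: a loose screwdriver lying between the block and the box, about 200 long. Origin: centre of its underside.
- speed_square: Bystander: a loose aluminium triangular carpenter's square lying flat, about 170 x 170 x 6. Origin: near its middle, on the underside.
- tape_measure: Bystander: a loose black tape measure, 70 x 35 x 65 high. Origin: centre of its underside.
There are look-alikes about, which are no part of the job. What is shaped like the key but purple or red is not meant.

How it is judged:
By the outcome, as a careful person would: the job done as asked, in the order asked, and still so for the second after the job is handed in, while the arm keeps its last pose, push and grip.
It also fails if it takes over 48 s, if anything falls off the work surface, if the arm or the gripper's body presses on something with over 40 N, if the wrist force passes 120 N, or if a joint passes its speed limit or range.

## Working session

There is one attempt and no reset: what is moved stays moved. The work goes in short steps, Python scripts to look and compute and a tool call to move; the robot and the scene stay as the last step left them, time stands still between calls to the robot, and variables do not carry over. Pictures are saved under pics/ and viewed, at most 10 in all, crops included, and the job is handed in when it is done.

Besides the shell and the picture viewer there is one more tool, called as name(argument=value, ...) on one line, values as JSON. drive_tool: Moves the arm, as the interface text tells. Scaled input: -1 to 1 covers 0.12 m each way for a shift and 1.5 rad each way for a turn. Its arguments: {"type":"object","properties":{"steps":{"type":"array"}},"required":["steps"]}

```bash
mkdir -p pics; ls; python3 - <<'E'
from rig import read_state, optics
import cv2, numpy as np
s=read_state(); print(s)
for n in("scene","top"):
    c=optics.capture(n); cv2.imwrite(f"pics/{n}0.png",c["color"]); np.savez(f"{n}0.npz",**c)
    R=cv2.Rodrigues(np.array(c["rvec"],float))[0]; print(n,c["fx"],c["cx"],c["cy"],(-R.T@np.ravel(c["tvec"])).round(3),R.round(3).tolist())
E
```

```text
pics
{'time_s': 0.0, 'joint_positions': array([-7.63478983e+01,  3.02810583e+01,  8.21572102e+01, -1.43380842e-03,
        6.76883329e+01, -1.02263793e+01]), 'qvel': array([-0.04524154,  0.02144401,  0.09418071,  0.00172913, -0.01417274,
       -0.03990785]), 'tau': array([ 1.98040558e-03, -4.40037382e+01, -1.76587683e+01,  6.35195780e-02,
        5.81668527e-02, -1.65832735e-04]), 'position': array([ 0.25283284, -0.5706889 ,  0.18824471]), 'tcp_rot': array([[ 9.14402298e-01,  4.04806302e-01, -5.44022255e-04],
       [ 4.04806499e-01, -9.14399864e-01,  2.14171753e-03],
       [ 3.69526875e-04, -2.17861517e-03, -9.99997559e-01]]), 'force': array([0.07541583, 0.33425375, 0.2802967 ]), 'moment': array([ 0.01326832,  0.02048889, -0.00584571]), 'grasp_force': 0.0, 'opening': 0.9982690283920641}
scene 377.2303074196195 251.14696644321214 190.25007608713716 [1.169 0.656 0.615] [[-0.741, 0.671, -0.023], [0.374, 0.384, -0.844], [-0.558, -0.634, -0.536]]
top 449.39915613240476 249.73303708596382 192.616458746271 [0.475 0.019 1.378] [[0.001, -1.0, 0.006], [-0.996, -0.001, -0.087], [0.087, -0.006, -0.996]]
```

View pics/top0.png

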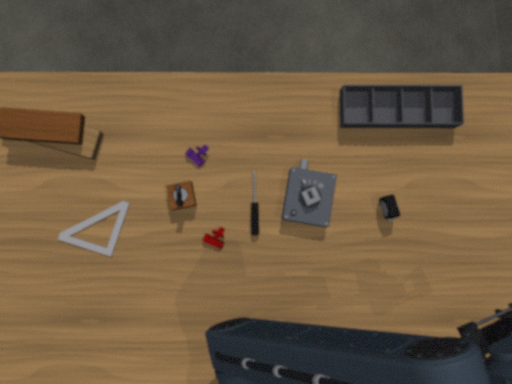

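View pics/scene0.png

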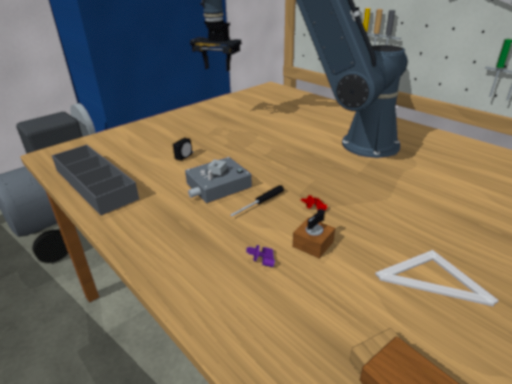

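Top view: the key is in its block at about (181,195), the box at (309,197) with the boss at (311,195), and the screwdriver at x≈254. The purple and red look-alikes are at (197,155) and (214,238). In the scene view, the key is at (316,222) and the box at (218,178). I'll zoom in on both.

```bash
python3 - <<'E'
import cv2, numpy as np
t=np.load("top0.npz")["color"]; s=np.load("scene0.npz")["color"]
f=lambda im,x,y,w,h:cv2.resize(im[y:y+h,x:x+w],(400,300),interpolation=cv2.INTER_CUBIC)
cv2.imwrite("pics/crops.png",np.vstack([np.hstack([f(t,156,173,50,37.5.__int__()+1),f(t,270,150,80,60+0)]) ,np.hstack([f(s,286,190,64,48+20-20),f(s,180,150,80,60)])]))
E
```

```text
(no output)
```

View pics/crops.png

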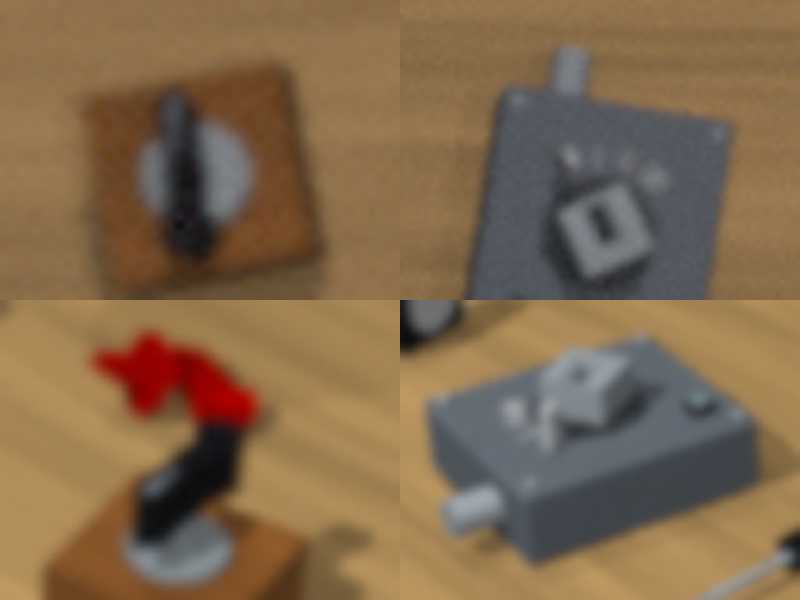

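The crops show the key's narrow pointed end at crop (173,95) (top, +x world) and its round tail at (188,245). On the box, the boss is at crop (605,230), the index post at (570,155), and the 1-2-3 ribs run clockwise to its right. Next I'll measure these.

```bash
cat > h.py <<'E'
import cv2, numpy as np
def cam(c):
    R=cv2.Rodrigues(np.array(c["rvec"],float).ravel())[0]; t=np.array(c["tvec"],float).ravel()
    K=np.array([[c["fx"],0,c["cx"]],[0,c["fy"],c["cy"]],[0,0,1]],float); return R,t,K
def ray(c,uv,z):
    R,t,K=cam(c); uv=np.atleast_2d(uv).astype(float); o=-R.T@t
    d=np.c_[uv,np.ones(len(uv))]@np.linalg.inv(K).T@R
    return o+d*((z-o[2])/d[:,2])[:,None]
def cloud(c):
    R,t,K=cam(c); h,w=c["range_z"].shape; v,u=np.mgrid[:h,:w]; Z=c["range_z"].astype(float)
    p=np.stack([(u-K[0,2])/K[0,0]*Z,(v-K[1,2])/K[1,1]*Z,Z],-1); return (p-t)@R
def comp(m,area=False):
    "largest component's contour, pixel list"
    n,l,s,ce=cv2.connectedComponentsWithStats(m.astype(np.uint8)); i=1+np.argmax(s[1:,4]); v,u=np.nonzero(l==i); return np.c_[u,v]
E
python3 - <<'E'
from h import *
for n,kb,bb in(("top",(156,173,206,215),(285,180,335,212)),("scene",(286,190,350,262),(180,150,262,212))):
    c=dict(np.load(n+"0.npz")); P=cloud(c); g=c["color"].astype(int); 
    hsv=cv2.cvtColor(c["color"],cv2.COLOR_BGR2HSV)
    box=lambda b:(np.s_[b[1]:b[3],b[0]:b[2]])
    def M(m,b): q=np.zeros(m.shape,bool); q[box(b)]=m[box(b)]; return q
    z=P[...,2]
    print(n)
    dark=M(hsv[...,2]<75,kb)&(z>.03)
    px=comp(dark); ctr=px.mean(0); r=cv2.minAreaRect(px.astype(np.float32)); print(" key bar px",len(px),ctr,r, "z",np.percentile(z[px[:,1],px[:,0]],[5,50,95]).round(3), "ray .075",ray(c,ctr,.075).round(4))
    e=ray(c,cv2.boxPoints(r),.083); print(e.round(4).tolist())
    col=M((hsv[...,1]<60)&(hsv[...,2]>75),kb); px=comp(col); b=cv2.fitEllipse(cv2.convexHull(px.astype(np.int32))) ; print(" collar",len(px),b,ray(c,b[0],.049).round(4), "z",np.median(z[px[:,1],px[:,0]]).round(3))
    bo=M((g.min(2)>118)&(hsv[...,1]<60),bb); 
    v,u=np.nonzero(bo); 
    nn,l,s,ce=cv2.connectedComponentsWithStats(bo.astype(np.uint8)); 
    for i in range(1,nn):
        if s[i,4]>2: v,u=np.nonzero(l==i);print(" bright",s[i],ce[i].round(2),ray(c,ce[i],.078).round(4),np.median(z[v,u]).round(3))
    hi=M((z>.066)&(z<.1),bb);px=comp(hi);r=cv2.minAreaRect(px.astype(np.float32));print(" hi boss",len(px),px.mean(0),r,ray(c,px.mean(0),.078).round(4),ray(c,cv2.boxPoints(r),.078).round(4).tolist())
c=dict(np.load("top0.npz")); print(cv2.cvtColor(c["color"],cv2.COLOR_BGR2GRAY)[178:208,296:328])
E
```

```text
top
 key bar px 120 [178.8   197.275] ((179.5, 196.5), (23.0, 7.0), 90.0) z [0.046 0.086 0.091] ray .075 [[0.5747 0.2177 0.075 ]]
[[0.6097, 0.2251, 0.083], [0.6098, 0.2049, 0.083], [0.5432, 0.2039, 0.083], [0.5431, 0.2241, 0.083]]
 collar 62 ((183.60594177246094, 194.34744262695312), (5.964072227478027, 15.00947093963623), 172.67955017089844) [[0.5855 0.2075 0.049 ]] z 0.049
 bright [303 181   2   2   3] [303.67 181.33] [[ 0.6216 -0.1453  0.078 ]] 0.073
 bright [303 188  16  16  81] [311.05 196.07] [[ 0.5785 -0.1664  0.078 ]] 0.078
 hi boss 190 [310.31052632 195.69473684] ((310.28045654296875, 195.52439880371094), (14.457508087158203, 14.7368803024292), 65.224853515625) [[ 0.5796 -0.1642  0.078 ]] [[0.5902, -0.136, 0.078], [0.6083, -0.1751, 0.078], [0.57, -0.1923, 0.078], [0.552, -0.1532, 0.078]]
scene
 key bar px 174 [316.09195402 219.01724138] ((315.99774169921875, 219.45248413085938), (9.753755569458008, 23.409011840820312), 42.273685455322266) z [0.066 0.081 0.086] ray .075 [[0.5819 0.2199 0.075 ]]
[[0.6267, 0.2223, 0.083], [0.5472, 0.2034, 0.083], [0.5561, 0.2325, 0.083], [0.633
[... 4128 characters left out ...]
6  79  83  87  90  87  86  90  87]
 [ 84  87  85  78  66  53  48  43  47  65  91 111 119 121 110 104  92  80
   68  64  51  50  55  69  79  85  87  88  86  89  89  91]
 [ 87  87  85  83  74  63  51  48  43  56  78 102 103 101  89  79  68  59
   52  51  50  54  61  76  81  88  86  85  90  88  86  88]
 [ 85  85  88  85  79  70  54  49  43  47  62  74  82  70  62  56  49  52
   49  48  52  62  72  82  86  84  85  90  90  88  89  88]
 [ 88  86  86  85  81  75  65  58  55  53  54  58  55  60  55  44  48  51
   50  58  62  67  79  86  85  89  87  88  84  88  86  86]
 [ 89  88  87  87  82  81  72  63  61  59  55  53  55  52  52  48  56  58
   58  61  65  69  79  85  85  85  88  84  90  84  87  89]]
```

```bash
python3 - <<'E'
from h import *
S=8
def up(c,b):
    im=c["color"][b[1]:b[3],b[0]:b[2]]; return cv2.resize(im,None,fx=S,fy=S,interpolation=cv2.INTER_CUBIC)
back=lambda p,b:(np.asarray(p,float).reshape(-1,2)+.5)/S-.5+np.array(b[:2])
rows=[]
for n,kb,bb in(("top",(160,177,202,215),(270,155,345,232)),("scene",(286,205,350,262),(175,145,262,212))):
    c=dict(np.load(n+"0.npz")); print(n)
    k=up(c,kb); hsv=cv2.cvtColor(k,cv2.COLOR_BGR2HSV); rg=k[...,2].astype(int)-k[...,0]
    col=(rg<32)&(hsv[...,2]>85); dark=(k.max(2)<80)
    if n=="scene": print("");
    nn,l,s,ce=cv2.connectedComponentsWithStats(col.astype(np.uint8)); col=np.isin(l,[i for i in range(1,nn) if s[i,4]>600])
    v,u=np.nonzero(col); hull=cv2.convexHull(np.c_[u,v].astype(np.int32)); W=ray(c,back(hull,kb),.049)[:,:2]
    cc,r=cv2.minEnclosingCircle(W.astype(np.float32)); print(" collar",np.round(cc,4),round(r,4))
    px=comp(dark); W=ray(c,back(px,kb),.087 if n=="top" else .075)[:,:2]; m=W.mean(0); vx,vy,x0,y0=cv2.fitLine(W.astype(np.float32),cv2.DIST_L2,0,.01,.01).ravel()
    print(" bar",m.round(4),"dir deg",np.degrees(np.arctan2(vy,vx)).round(1)); 
    q=(W-m)@[vx,vy]; print("  ext",q.min().round(4),q.max().round(4),"width by quarter",[np.ptp(((W-m)@[-vy,vx])[(q>a)&(q<a+.008)]).round(4) for a in(-.03,-.015,0,.015,.02)])
    g=cv2.cvtColor(up(c,bb),cv2.COLOR_BGR2GRAY); bl=up(c,bb)
    if n=="top":
        px=comp(g>103); r=cv2.minAreaRect(ray(c,back(px,bb),.078)[:,:2].astype(np.float32)); print(" boss",r)
        # box outline: grey vs wood
        d=(bl[...,2].astype(int)-bl[...,0]); m=comp(cv2.morphologyEx((d<22).astype(np.uint8),cv2.MORPH_OPEN,np.ones((121,121)))); r=cv2.minAreaRect(ray(c,back(m,bb),.05)[:,:2].astype(np.float32)); print(" box",r)
        y,x=np.mgrid[:g.shape[0],:g.shape[1]]; w=np.where((abs(x/S+270-304)<3)&(abs(y/S+155-181)<3),np.clip(g.astype(float)-105,0,None),0)
        print(" post",ray(c,back([(w*x).sum()/w.sum(),(w*y).sum()/w.sum()],bb),.076))
        w=(g<80)&(abs(x/S+270-309.7)<4.5)&(abs(y/S+155-194)<6); px=comp(w);W=ray(c,back(px,bb),.076)[:,:2];L=cv2.fitLine(W.astype(np.float32),cv2.DIST_L2,0,.01,.01).ravel();print(" slot ctr",W.mean(0),np.degrees(np.arctan2(L[1],L[0])))
    cv2.imwrite(f"pics/z_{n}.png",bl)
    d=(bl[...,2].astype(int)-bl[...,0])
E
```

```text
top
 collar [0.5842 0.2182] 0.0221
 bar [0.5732 0.2161] dir deg 6.9
  ext -0.033 0.0386 width by quarter [np.float64(0.0206), np.float64(0.0226), np.float64(0.0149), np.float64(0.0138), np.float64(0.0161)]
 boss ((0.5883709192276001, -0.15558607876300812), (0.21935489773750305, 0.22516405582427979), 89.83031463623047)
 box ((0.5812827944755554, -0.16384251415729523), (0.1408102959394455, 0.1653376817703247), 80.3988265991211)
 post [[ 0.6230349  -0.14640957  0.076     ]]
 slot ctr [ 0.58385682 -0.16370283] 23.680096
scene

 collar [0.5877 0.2217] 0.0234
 bar [0.5821 0.2196] dir deg 16.5
  ext -0.0442 0.043 width by quarter [np.float64(0.0199), np.float64(0.0258), np.float64(0.0241), np.float64(0.0251), np.float64(0.0233)]
```

View pics/z_scene.png

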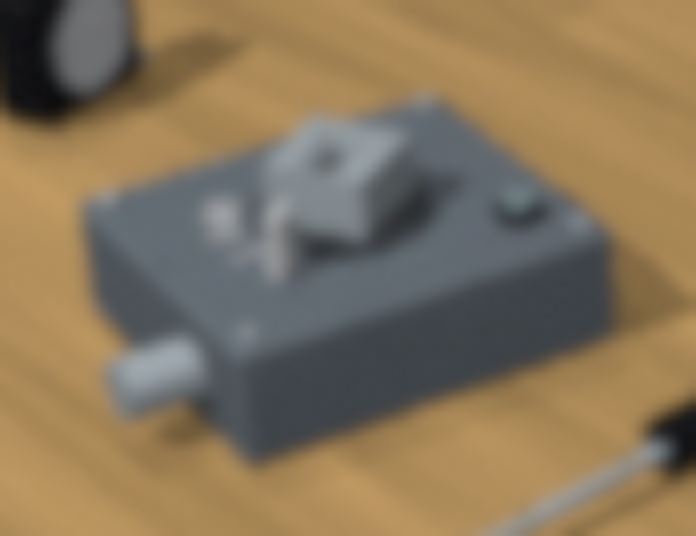

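The picture shows the box with its post at (277,215), the boss top around (340,150) and the slot end facing the post. The top view gives:

| Item | Position (m) | Angle |
|---|---|---|
| Slot axis | ≈ (0.580, -0.165) | 23.5° |
| Key | ≈ (0.584, 0.219) | ~6.5° |

The post comes out 46.5 mm from the axis, against 47 mm given. I'll move towards the key.

drive_tool(steps=[[60, 1, -0.94, 0, 0, 0, 0], [60, 1, -0.94, 0, 0, 0, 0], [60, 1, -0.94, 0, 0, 0, 0], [60, 1, -0.94, 0, 0, 0, 0]])

```text
time_s: 0.5
position: [0.3175, -0.4136, 0.1885]
tcp_rot: [[0.913, 0.408, -0.002], [0.408, -0.913, 0.006], [0.001, -0.006, -1.0]]
force: [0.7, -0.4, -0.2]
opening: 0.739
grasp_force: 0.0
```

```bash
python3 - <<'E'
from h import *
c=dict(np.load("scene0.npz")); b=np.array([175,145]); f=lambda p:(np.array(p,float)+.5)/8-.5+b
print("post top",ray(c,f([279,207]),.076))
print("boss corners",ray(c,[f(p) for p in([268,172],[325,118],[412,135],[366,188])],.078).round(4))
print("box corners",ray(c,[f(p) for p in([87,205],[428,98],[610,238],[250,352])],.05).round(4))
t=dict(np.load("top0.npz")); g=cv2.cvtColor(t["color"],cv2.COLOR_BGR2GRAY)[184:210,299:326]
g=cv2.resize(g,None,fx=8,fy=8,interpolation=cv2.INTER_CUBIC); m=comp(g>103); m=comp(cv2.morphologyEx((g>103).astype(np.uint8),cv2.MORPH_OPEN,np.ones((17,17))))
print("boss top",cv2.minAreaRect(ray(t,(m+.5)/8-.5+[299,184],.078)[:,:2].astype(np.float32)))
E
```

```text
post top [[ 0.62282909 -0.14540282  0.076     ]]
boss corners [[ 0.6118 -0.1666  0.078 ]
 [ 0.5703 -0.1859  0.078 ]
 [ 0.5552 -0.1516  0.078 ]
 [ 0.5934 -0.1314  0.078 ]]
box corners [[ 0.6485 -0.2374  0.05  ]
 [ 0.4984 -0.2141  0.05  ]
 [ 0.5219 -0.0778  0.05  ]
 [ 0.6668 -0.1073  0.05  ]]
boss top ((0.5805599689483643, -0.16574853658676147), (0.04141414165496826, 0.0417681522667408), 24.569429397583008)
```

drive_tool(steps=[[60, 1, -0.94, 0, 0, 0, 0], [60, 1, -0.94, 0, 0, 0, 0], [60, 1, -0.94, 0, 0, 0, 0], [60, 1, -0.94, 0, 0, 0, 0]])

```text
time_s: 0.9
position: [0.3813, -0.2637, 0.1889]
tcp_rot: [[0.913, 0.408, -0.001], [0.408, -0.913, 0.003], [-0.0, -0.003, -1.0]]
force: [-0.8, -0.6, -0.2]
opening: 0.689
grasp_force: 0.0
```

drive_tool(steps=[[60, 1, -0.94, 0, 0, 0, 0], [60, 1, -0.94, 0, 0, 0, 0], [60, 1, -0.94, 0, 0, 0, 0], [60, 1, -0.94, 0, 0, 0, 0]])

```text
time_s: 1.3
position: [0.4463, -0.1133, 0.1892]
tcp_rot: [[0.913, 0.408, 0.0], [0.408, -0.913, 0.001], [0.001, -0.001, -1.0]]
force: [-1.1, 0.1, 0.8]
opening: 0.69
grasp_force: 0.0
```

drive_tool(steps=[[60, 1, -0.94, 0, 0, 0, 0], [60, 1, -0.94, 0, 0, 0, 0], [60, 1, -0.94, 0, 0, 0, 0], [60, 1, -0.94, 0, 0, 0, 0]])

```text
time_s: 1.7
position: [0.5115, 0.0384, 0.1893]
tcp_rot: [[0.913, 0.408, 0.002], [0.408, -0.913, 0.0], [0.002, 0.0, -1.0]]
force: [0.6, 0.2, 0.5]
opening: 0.692
grasp_force: 0.0
```

drive_tool(steps=[[60, 1, -0.94, 0, 0, 0, 0.203], [60, 1, -0.94, 0, 0, 0, 0.203], [60, 1, -0.94, 0, 0, 0, 0.203], [60, 1, -0.94, 0, 0, 0, 0.203], [60, 1, -0.94, 0, 0, 0, 0.203]])

```text
time_s: 2.2
position: [0.5752, 0.1889, 0.1888]
tcp_rot: [[0.993, 0.115, 0.002], [0.115, -0.993, 0.0], [0.002, 0.0, -1.0]]
force: [0.3, -0.5, 0.1]
opening: 0.688
grasp_force: 0.0
```

drive_tool(steps=[[60, 0.11, -0.244, 0, 0, 0, 0], [60, 0.11, -0.244, 0.7, 0, 0, 0], [60, 0.11, -0.244, 0.7, 0, 0, 0], [60, 0.11, -0.244, 0.7, 0, 0, 0], [60, 0.11, -0.244, 0.7, 0, 0, 0]])

```text
time_s: 2.7
position: [0.5833, 0.216, 0.1051]
tcp_rot: [[0.994, 0.111, -0.001], [0.111, -0.994, -0.001], [-0.001, 0.001, -1.0]]
force: [0.7, -0.0, 0.5]
opening: 0.689
grasp_force: 0.0
```

```bash
python3 - <<'E'
from rig import optics,read_state
import cv2,numpy as np
f=lambda im,x,y,w,h:cv2.resize(im[y:y+h,x:x+w],(400,500),interpolation=cv2.INTER_CUBIC)
t=optics.capture("top")["color"];s=optics.capture("scene")["color"]
cv2.imwrite("pics/pre.png",np.hstack([f(t,150,160,64,80),f(s,280,160,80,100)]));print(read_state()["position"])
E
```

```text
[0.5851637  0.2169189  0.10736435]
```

View pics/pre.png

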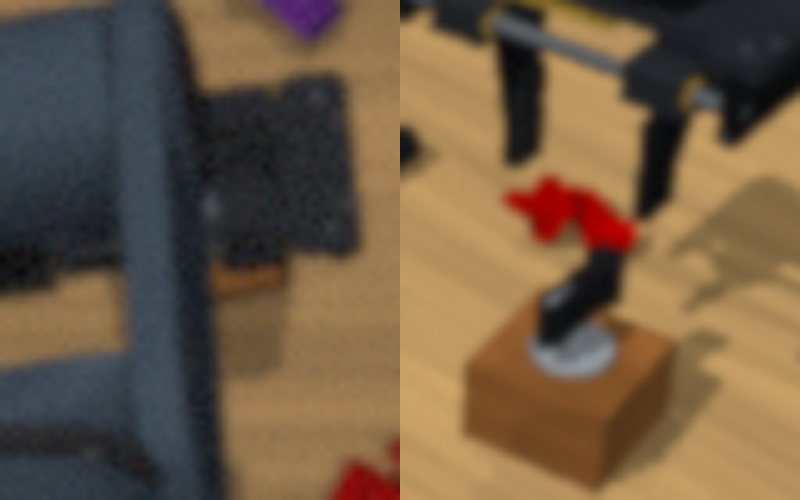

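The fingers straddle the bar (tips at (520,150) and (655,205), bar at (582,295)), so I'll descend and close.

drive_tool(steps=[[60, 0, 0, 0.2, 0, 0, 0], [60, 0, 0, 0.4, 0, 0, 0], [60, 0, 0, 0.4, 0, 0, 0], [60, 0, 0, 0.4, 0, 0, 0], [0, 0, 0, 0.4, 0, 0, 0], [0, 0, 0, 0.4, 0, 0, 0], [0, 0, 0, 0.4, 0, 0, 0], [0, 0, 0, 0.4, 0, 0, 0]])

```text
time_s: 3.6
position: [0.5835, 0.2178, 0.0579]
tcp_rot: [[0.994, 0.112, 0.001], [0.112, -0.994, 0.0], [0.001, -0.0, -1.0]]
force: [-0.4, 0.4, -0.7]
opening: 0.411
grasp_force: 0.0
```

drive_tool(steps=[[0, 0, 0, 0, 0, 0, 0], [0, 0, 0, 0, 0, 0, 0], [0, 0, 0, 0, 0, 0, 0], [0, 0, 0, 0, 0, 0, 0]])

```text
time_s: 4.0
position: [0.5831, 0.2177, 0.0571]
tcp_rot: [[0.994, 0.112, -0.0], [0.112, -0.994, -0.0], [-0.0, 0.0, -1.0]]
force: [-0.8, -0.5, -0.7]
opening: 0.054
grasp_force: 0.0
```

```bash
python3 - <<'E'
from rig import optics,read_state
import cv2,numpy as np
c=optics.capture("scene");np.savez("scene1.npz",**c);s=c["color"]
cv2.imwrite("pics/g.png",cv2.resize(s[160:260,260:380],(720,600),interpolation=cv2.INTER_CUBIC));r=read_state();print(r["position"],r["opening"],r["grasp_force"])
E
```

```text
[0.58312363 0.21773085 0.05715277] 0.036687978911190806 0.0
```

View pics/g.png

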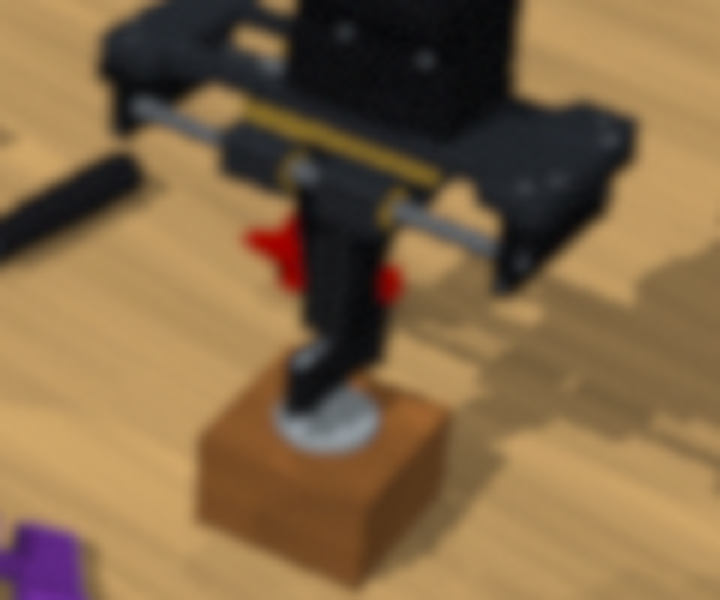

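```bash
python3 - <<'E'
from h import *
c=dict(np.load("scene1.npz")); R,t,K=cam(c)
def pr(p): return cv2.projectPoints(np.array([p],float),np.ravel(c["rvec"]).astype(float),t,K,None)[0].ravel()
for p in([.583,.2177,.057],[.583,.2177,.087],[.585,.2195,.049],[.585,.2195,.087],[.615,.223,.075],[.551,.2155,.075]): q=pr(p); print(p,q.round(1),"crop",((q-[260,160])*6).round())
P=cloud(c)
for v in range(200,234,3): print(v,[(u,*(P[v,u]*1000).astype(int).tolist()) for u in range(306,326,3)])
c0=dict(np.load("scene0.npz"));P0=cloud(c0)
print("before")
for v in range(206,234,3): print(v,[(u,*(P0[v,u]*1000).astype(int).tolist()) for u in range(306,326,3)])
E
```

```text
[0.583, 0.2177, 0.057] [314.6 224.8] crop [327. 389.]
[0.583, 0.2177, 0.087] [315.4 214.7] crop [333. 328.]
[0.585, 0.2195, 0.049] [314.4 228.2] crop [326. 409.]
[0.585, 0.2195, 0.087] [315.5 215.4] crop [333. 332.]
[0.615, 0.223, 0.075] [307.9 225.6] crop [288. 393.]
[0.551, 0.2155, 0.075] [322.9 212.9] crop [378. 317.]
200 [(306, 480, 104, 25), (309, 467, 105, 20), (312, 593, 212, 130), (315, 589, 217, 131), (318, 591, 228, 137), (321, 591, 235, 141), (324, 582, 237, 137)]
203 [(306, 486, 110, 21), (309, 478, 114, 19), (312, 592, 212, 122), (315, 587, 216, 121), (318, 592, 228, 130), (321, 590, 235, 132), (324, 574, 232, 124)]
206 [(306, 474, 101, 1), (309, 479, 115, 10), (312, 592, 213, 114), (315, 587, 218, 114), (318, 591, 229, 121), (321, 587, 234, 122), (324, 457, 150, 17)]
209 [(306, 483, 109, 0), (309, 477, 114, 0), (312, 592, 213, 105), (315, 584, 216, 103), (318, 591, 230, 113), (321, 580, 230, 108), (324, 459, 152, 9)]
212 [(306, 494, 118, -1), (309, 488, 124, 0), (312, 592, 214, 97), (315, 583, 216, 94), (318, 592, 231, 107), (321, 580, 231, 100), (324, 556, 222, 84)]
21
[... 1880 characters left out ...]
25, 84), (315, 593, 225, 78), (318, 581, 225, 72), (321, 567, 224, 64), (324, 487, 176, -4)]
224 [(306, 580, 189, 42), (309, 613, 224, 79), (312, 606, 228, 78), (315, 592, 226, 69), (318, 561, 211, 44), (321, 556, 216, 44), (324, 548, 220, 42)]
227 [(306, 589, 197, 42), (309, 610, 223, 68), (312, 606, 228, 69), (315, 588, 223, 56), (318, 574, 222, 48), (321, 570, 227, 49), (324, 559, 228, 44)]
230 [(306, 600, 206, 44), (309, 597, 213, 47), (312, 593, 219, 48), (315, 586, 222, 45), (318, 584, 230, 49), (321, 576, 233, 46), (324, 568, 235, 43)]
233 [(306, 608, 214, 44), (309, 605, 220, 46), (312, 602, 226, 48), (315, 595, 230, 46), (318, 589, 234, 45), (321, 581, 237, 42), (324, 577, 242, 43)]
```

```bash
python3 - <<'E'
from h import *
from rig import bot,read_state
c=dict(np.load("scene1.npz")); R,t,K=cam(c)
for z in(.107,.137):
  for y in(.187,.247): print(z,y,cv2.projectPoints(np.array([[.585,y,z]]),np.ravel(c["rvec"]).astype(float),t,K,None)[0].ravel().round(1))
print([a for a in dir(bot) if a[0]!='_'],bot.hold_point_z); s=read_state();print(s["joint_positions"],s["position"],s["force"],s["opening"],s["tau"])
E
```

```text
0.107 0.187 [305.4 202.7]
0.107 0.247 [325.5 213.4]
0.137 0.187 [306.1 192.1]
0.137 0.247 [326.6 202.5]
['PlanningError', 'hold_point_z'] 0.0187
[1.02024542e+01 3.95830080e+01 8.85111921e+01 2.61468156e-04
 5.19182911e+01 9.37648790e+01] [0.58312363 0.21773085 0.05715277] [-0.29071701 -0.00374419  0.02499733] 0.036687978911190806 [ 4.45147947e-03 -4.66172469e+01 -1.33106884e+01  2.50832678e-02
 -7.72697967e-02  1.51686609e-04]
```

The picture shows the shut fingertips at crop (345,350). Both depth and projection put them at z ≈ 0.088, just above the bar, so the real tips sit about 30 mm higher than the TCP reading says. I'll open and go 30 mm lower, watching the force.

drive_tool(steps=[[60, 0, 0, 0, 0, 0, 0], [60, 0, 0, 0, 0, 0, 0], [60, 0, 0, 0, 0, 0, 0], [60, 0, 0, 0, 0, 0, 0], [60, 0, 0, 0, 0, 0, 0], [60, 0, 0, 0, 0, 0, 0], [60, 0, 0, 0, 0, 0, 0]])

```text
time_s: 4.75
position: [0.5832, 0.2177, 0.0572]
tcp_rot: [[0.994, 0.112, -0.0], [0.112, -0.994, -0.0], [-0.0, -0.0, -1.0]]
force: [0.7, -0.5, -1.0]
opening: 0.594
grasp_force: 0.0
```

drive_tool(steps=[[60, 0, 0, 0.08, 0, 0, 0], [60, 0, 0, 0.16, 0, 0, 0], [60, 0, 0, 0.24, 0, 0, 0], [60, 0, 0, 0.24, 0, 0, 0], [60, 0, 0, 0.24, 0, 0, 0]])

```text
time_s: 5.25
position: [0.5827, 0.2176, 0.0277]
tcp_rot: [[0.994, 0.112, -0.001], [0.112, -0.994, -0.0], [-0.001, 0.0, -1.0]]
force: [-0.1, 0.2, 0.3]
opening: 0.688
grasp_force: 0.0
```

```bash
python3 - <<'E'
from rig import optics,read_state
import cv2,numpy as np
from h import *
c=optics.capture("scene");np.savez("scene2.npz",**c);s=c["color"]
cv2.imwrite("pics/g2.png",cv2.resize(s[160:260,260:380],(720,600),interpolation=cv2.INTER_CUBIC));r=read_state();print(r["position"],r["opening"],r["grasp_force"],r["force"])
E
```

```text
[0.58319012 0.2177461  0.02815523] 0.6893493738933724 0.0 [-1.03393604  0.03923045  0.25550112]
```

View pics/g2.png

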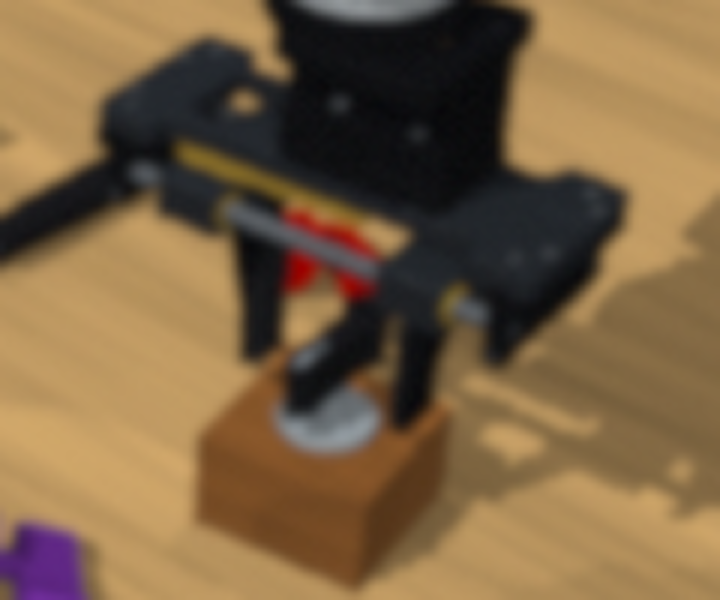

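Now the fingers straddle the bar (tips at (260,355) and (410,420)). Their midpoint falls within about a pixel of where a tip height of z ≈ 0.057 should project. Closing.

drive_tool(steps=[[0, 0, 0, 0, 0, 0, 0], [0, 0, 0, 0, 0, 0, 0], [0, 0, 0, 0, 0, 0, 0], [0, 0, 0, 0, 0, 0, 0], [0, 0, 0, 0, 0, 0, 0], [0, 0, 0, 0, 0, 0, 0], [0, 0, 0, 0, 0, 0, 0], [0, 0, 0, 0, 0, 0, 0]])

```text
time_s: 6.1
position: [0.5832, 0.2177, 0.0285]
tcp_rot: [[0.994, 0.112, 0.0], [0.112, -0.994, -0.0], [0.0, 0.0, -1.0]]
force: [0.1, -0.9, -0.5]
opening: 0.135
grasp_force: 30.0
```

drive_tool(steps=[[0, 0, 0, 0, 0, 0, 0], [0, 0, 0, 0, 0, 0, 0]])

```text
time_s: 6.3
position: [0.5832, 0.2177, 0.0285]
tcp_rot: [[0.994, 0.112, -0.0], [0.112, -0.994, -0.0], [-0.0, 0.0, -1.0]]
force: [0.5, -0.1, -0.1]
opening: 0.135
grasp_force: 30.0
```

Gripped at 11.8 mm. Lifting and carrying the key over the switch.

drive_tool(steps=[[0, 0, 0, -0.2, 0, 0, 0], [0, 0, 0, -0.5, 0, 0, 0], [0, 0, 0, -0.8, 0, 0, 0], [0, 0, 0, -0.8, 0, 0, 0], [0, 0, 0, -0.8, 0, 0, 0]])

```text
time_s: 6.8
position: [0.5834, 0.2178, 0.1252]
tcp_rot: [[0.994, 0.112, 0.001], [0.112, -0.994, 0.0], [0.001, -0.0, -1.0]]
force: [0.7, -0.4, -1.6]
opening: 0.136
grasp_force: 30.0
```

drive_tool(steps=[[0, -0.06, 0.25, 0, 0, 0, 0], [0, -0.09, 0.5, 0, 0, 0, 0], [0, -0.12, 0.75, 0, 0, 0, 0], [0, -0.124, 1, 0, 0, 0, 0]])

```text
time_s: 7.2
position: [0.5794, 0.0959, 0.1222]
tcp_rot: [[0.994, 0.113, -0.005], [0.113, -0.994, 0.0], [-0.005, -0.001, -1.0]]
force: [-0.2, -1.3, -0.8]
opening: 0.139
grasp_force: 30.0
```

drive_tool(steps=[[0, -0.06, 0.25, 0, 0, 0, 0], [0, -0.09, 0.5, 0, 0, 0, 0], [0, -0.12, 0.75, 0, 0, 0, 0], [0, -0.124, 1, 0, 0, 0, 0]])

```text
time_s: 7.6
position: [0.5781, -0.0248, 0.1222]
tcp_rot: [[0.994, 0.112, -0.005], [0.112, -0.994, 0.001], [-0.005, -0.002, -1.0]]
force: [-0.1, 0.9, -2.1]
opening: 0.134
grasp_force: 30.0
```

drive_tool(steps=[[0, -0.06, 0.25, 0, 0, 0, -0.08], [0, -0.09, 0.5, 0, 0, 0, -0.15], [0, -0.12, 0.75, 0, 0, 0, -0.2], [0, -0.124, 1, 0, 0, 0, -0.2], [0, -0.124, 1, 0, 0, 0, -0.2], [0, -0.124, 1, 0, 0, 0, -0.2]])

```text
time_s: 8.2
position: [0.5776, -0.1449, 0.1225]
tcp_rot: [[0.917, 0.399, -0.004], [0.399, -0.917, 0.002], [-0.003, -0.004, -1.0]]
force: [0.1, 0.7, -0.2]
opening: 0.137
grasp_force: 30.0
```

drive_tool(steps=[[0, -0.055, 0.16, 0.05, 0, 0, 0], [0, -0.055, 0.16, 0.22, 0, 0, 0], [0, -0.055, 0.16, 0.22, 0, 0, 0], [0, -0.055, 0.16, 0.22, 0, 0, 0]])

```text
time_s: 8.6
position: [0.58, -0.1644, 0.0972]
tcp_rot: [[0.916, 0.401, -0.002], [0.401, -0.916, 0.001], [-0.002, -0.002, -1.0]]
force: [0.7, 1.0, -0.5]
opening: 0.135
grasp_force: 30.0
```

```bash
python3 - <<'E'
from rig import optics,read_state
from h import *
c=optics.capture("scene");np.savez("scene3.npz",**c);s=c["color"]
cv2.imwrite("pics/g3.png",cv2.resize(s[125:215,170:278],(720,600),interpolation=cv2.INTER_CUBIC));r=read_state();print(r["position"],r["opening"],r["grasp_force"],r["force"])
E
```

```text
[ 0.58068308 -0.16466174  0.09790815] 0.13522877624919985 29.999512592330575 [ 1.27426914 -0.09970152 -0.30497663]
```

View pics/g3.png

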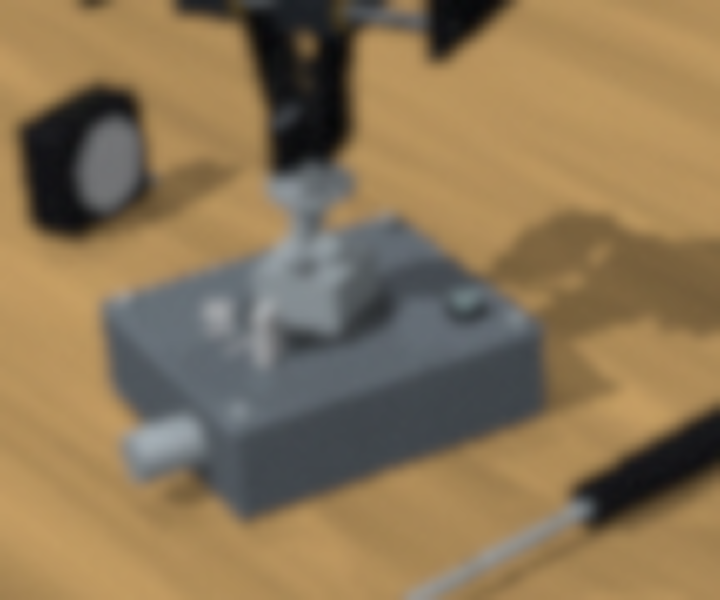

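The picture shows the held key's collar at crop (312,188), with the blade just above the boss's slot at about (305,262). I'll check the offset in this same view.

```bash
python3 - <<'E'
from h import *
c=dict(np.load("scene3.npz")); f=lambda p:(np.array(p,float)+.5)/(20/3)-.5+[170,125]
P=cloud(c)
print("collar ctr",ray(c,f([312,188]),.1164), "edges",ray(c,[f([268,190]),f([356,186])],.1174).round(4))
b=[175,145,262,212]
c0=dict(np.load("scene0.npz"));im=cv2.resize(c0["color"][145:212,175:262],None,fx=8,fy=8,interpolation=cv2.INTER_CUBIC);g=cv2.cvtColor(im,cv2.COLOR_BGR2GRAY)
m=comp((g<115)&(np.abs(np.mgrid[:g.shape[0],:g.shape[1]][1]-328)<35)&(np.abs(np.mgrid[:g.shape[0],:g.shape[1]][0]-158)<26)); print("slot dark px",m.mean(0),len(m),ray(c0,(m.mean(0)+.5)/8-.5+[175,145],.076))
Q=cloud(c0); v,u=np.nonzero((np.abs(Q[...,2]-.078)<.004)&(np.hypot(Q[...,0]-.582,Q[...,1]+.162)<.028)); W=Q[v,u]; print("boss depth top",len(W),W.mean(0).round(4))
v,u=np.nonzero((P[...,2]>.106)&(P[...,2]<.121)&(np.hypot(P[...,0]-.582,P[...,1]+.162)<.035)); W=P[v,u]; print("collar depth",len(W),W.mean(0).round(4),np.ptp(W,0))
E
```

```text
collar ctr [[ 0.58542028 -0.15596225  0.1164    ]] edges [[ 0.6016 -0.1665  0.1174]
 [ 0.5716 -0.1422  0.1174]]
slot dark px [326.61714286 160.6       ] 175 [[ 0.58866017 -0.16134418  0.076     ]]
boss depth top 79 [ 0.5805 -0.1648  0.0757]
collar depth 70 [ 0.5847 -0.1549  0.1153] [0.04037583 0.03752276 0.01453012]
```

The key and boss agree to within about 2 mm in the same view, well inside the chamfer. Descending gently.

drive_tool(steps=[[0, -0.008, 0, 0.04, 0, 0, 0], [0, -0.008, 0, 0.08, 0, 0, 0], [0, -0.008, 0, 0.11, 0, 0, 0], [0, -0.008, 0, 0.13, 0, 0, 0], [0, -0.008, 0, 0.15, 0, 0, 0], [0, -0.008, 0, 0.17, 0, 0, 0]])

```text
time_s: 9.25
position: [0.5801, -0.1658, 0.0778]
tcp_rot: [[0.916, 0.401, 0.0], [0.401, -0.916, -0.0], [0.0, 0.0, -1.0]]
force: [-2.0, 0.2, 7.6]
opening: 0.133
grasp_force: 30.0
```

drive_tool(steps=[[0, -0.008, 0, 0.0, 0, 0, 0], [0, -0.008, 0, 0.01, 0, 0, 0], [0, -0.008, 0, 0.02, 0, 0, 0], [0, -0.008, 0, 0.03, 0, 0, 0]])

```text
time_s: 9.65
position: [0.5792, -0.1662, 0.074]
tcp_rot: [[0.916, 0.401, 0.0], [0.401, -0.916, -0.0], [0.0, 0.0, -1.0]]
force: [0.2, -0.6, -0.9]
opening: 0.135
grasp_force: 30.0
```

drive_tool(steps=[[0, 0, 0, 0.02, 0, 0, 0], [0, 0, 0, 0.04, 0, 0, 0], [0, 0, 0, 0.06, 0, 0, 0], [0, 0, 0, 0.08, 0, 0, 0], [0, 0, 0, 0.08, 0, 0, 0]])

```text
time_s: 10.15
position: [0.5792, -0.1662, 0.0641]
tcp_rot: [[0.916, 0.401, 0.0], [0.401, -0.916, -0.0], [-0.0, 0.0, -1.0]]
force: [0.8, -0.7, -3.3]
opening: 0.133
grasp_force: 30.0
```

drive_tool(steps=[[0, 0, 0, 0.01, 0, 0, 0], [0, 0, 0, 0.02, 0, 0, 0], [0, 0, 0, 0.03, 0, 0, 0], [0, 0, 0, 0.03, 0, 0, 0]])

```text
time_s: 10.55
position: [0.5793, -0.1662, 0.0615]
tcp_rot: [[0.916, 0.401, 0.001], [0.401, -0.916, -0.0], [0.0, 0.001, -1.0]]
force: [0.5, -2.2, 3.8]
opening: 0.135
grasp_force: 30.0
```

The key is seated: TCP at the predicted 0.0615, with an upward reaction. Now I'll turn it clockwise, letting the TCP follow the small arc about the key's axis.

drive_tool(steps=[[0, 0, 0, 0.01, 0, 0, 0], [0, 0, -0.001, 0.01, 0, 0, 0.06], [0, 0, -0.002, 0.01, 0, 0, 0.12], [0, 0, -0.003, 0.01, 0, 0, 0.18], [0, 0.001, -0.004, 0.01, 0, 0, 0.24], [0, 0.001, -0.006, 0.01, 0, 0, 0.3], [0, 0.002, -0.007, 0.01, 0, 0, 0.36], [0, 0.0025, -0.008, 0.01, 0, 0, 0.4]])

```text
time_s: 11.35
position: [0.5798, -0.1654, 0.0614]
tcp_rot: [[0.982, -0.189, 0.002], [-0.189, -0.982, -0.001], [0.002, 0.001, -1.0]]
force: [-0.4, -0.2, 9.0]
opening: 0.137
grasp_force: 30.0
```

```bash
python3 - <<'E'
from rig import read_state
s=read_state();print(s["force"],s["moment"],s["joint_positions"])
E
```

```text
[-0.42056067 -0.21292543  9.0396126 ] [-0.03378206  0.20970345  0.14312938] [-2.65250321e+01  3.80275181e+01  9.14832074e+01 -1.41601313e-02
  5.03506875e+01  7.43621842e+01]
```

drive_tool(steps=[[0, 0, -0.001, 0, 0, 0, 0.07], [0, 0.001, -0.003, 0, 0, 0, 0.14], [0, 0.001, -0.004, 0, 0, 0, 0.21], [0, 0.002, -0.006, 0, 0, 0, 0.28], [0, 0.003, -0.007, 0, 0, 0, 0.35], [0, 0.004, -0.008, 0, 0, 0, 0.42], [0, 0.005, -0.01, 0, 0, 0, 0.48], [0, 0.005, -0.01, 0, 0, 0, 0.52]])

```text
time_s: 12.15
position: [0.5812, -0.1644, 0.0614]
tcp_rot: [[0.565, -0.825, 0.003], [-0.825, -0.565, -0.001], [0.003, -0.002, -1.0]]
force: [1.2, -0.4, 7.5]
opening: 0.135
grasp_force: 30.0
```

```bash
python3 - <<'E'
from rig import read_state
import numpy as np
s=read_state();R=s["tcp_rot"];print(s["force"],s["moment"],s["joint_positions"],np.degrees(np.arctan2(R[1,0],R[0,0])))
E
```

```text
[ 1.17457039 -0.39862738  7.45961238] [0.04603745 0.01923865 0.2320274 ] [-2.63855293e+01  3.80644452e+01  9.13868154e+01  8.29797092e-03
  5.03509660e+01  1.19172877e+02] -55.563840793127824
```

drive_tool(steps=[[0, 0, 0, 0, 0, 0, 0.012], [0, 0, 0, 0, 0, 0, 0.012], [0, 0, 0, 0, 0, 0, 0.012]])

```text
time_s: 12.45
position: [0.5812, -0.1644, 0.0614]
tcp_rot: [[0.553, -0.833, 0.003], [-0.833, -0.553, -0.001], [0.003, -0.002, -1.0]]
force: [0.8, -0.4, 7.7]
opening: 0.139
grasp_force: 30.0
```

```bash
python3 - <<'E'
from rig import read_state,optics
from h import *
s=read_state();R=s["tcp_rot"];print(s["force"],s["moment"],np.degrees(np.arctan2(R[1,0],R[0,0])))
S=optics.capture("scene");c=S["color"];t=optics.capture("top")["color"]
f=lambda im,x,y,w,h:cv2.resize(im[y:y+h,x:x+w],(400,500),interpolation=cv2.INTER_CUBIC)
cv2.imwrite("pics/end.png",np.hstack([f(c,188,140,52,65),f(t,270,155,64,80)]))
E
```

```text
[ 0.78293505 -0.37094692  7.65696719] [0.0214153  0.08222243 0.20394323] -56.41954991760152
```

View pics/end.png

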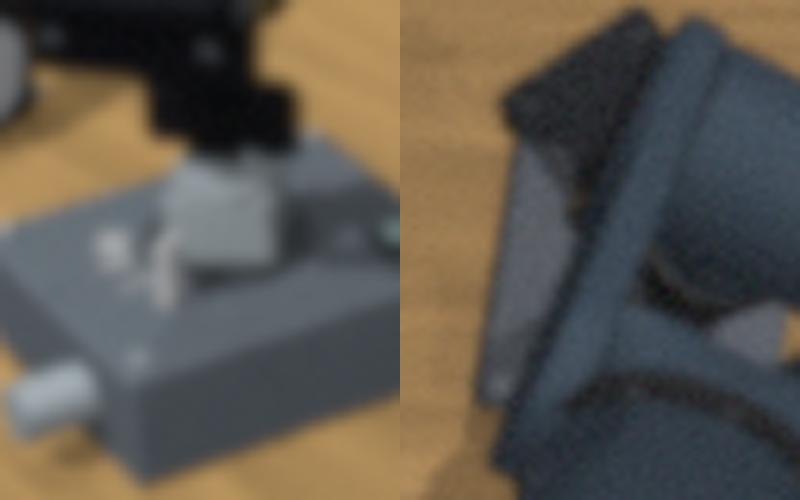

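The collar is flush on the boss, which has turned squarely (face at crop (225,230)). The moment of about 0.2 Nm fits the third click. I'll add small increments to look for the hard stop beyond it.

drive_tool(steps=[[0, 0, 0, 0, 0, 0, 0.015], [0, 0, 0, 0, 0, 0, 0.015], [0, 0, 0, 0, 0, 0, 0.015]])

```text
time_s: 12.85
position: [0.5812, -0.1644, 0.0614]
tcp_rot: [[0.534, -0.845, 0.003], [-0.845, -0.534, -0.001], [0.003, -0.002, -1.0]]
force: [-0.1, -0.1, 7.6]
opening: 0.135
grasp_force: 30.0
```

```bash
python3 - <<'E'
from rig import read_state,optics
import numpy as np
m=[]
for i in range(6): s=read_state();m.append(s["moment"][2]);optics.capture("scene")
R=s["tcp_rot"];print(np.round(m,3),np.degrees(np.arctan2(R[1,0],R[0,0])),s["force"],s["tau"][5])
E
```

```text
[0.267 0.237 0.273 0.236 0.244 0.233] -57.703144491728395 [ 1.36167151 -0.29737701  7.53935322] 0.2346795704215765
```

The moment rose smoothly from 0.20 to 0.245 Nm. That puts the boss at about 1.25 rad, past the third click and short of the hard stop, with the key held and pressed home. Handing in.

```bash
python3 -c "
from rig import order
print(order.hand_in())"
```

```text
the job is handed in; nothing more can be done
None
```

The job is handed in: the key is fully down in the switch, turned clockwise to the third click (start; boss at about 1.25 rad judging by turn angle and torque, not a direct reading), and still gripped and held there, with the screwdriver, square and tape measure left alone.

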